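# Load a weld-neck flange into the undercut tacking jig and nip it with the cam

## Robot

A 7-joint arm with a two-finger parallel gripper is mounted at the origin on the work surface. World frame = base frame: x ahead of the robot, y to its left, z up, the work surface at z = 0. Lengths are in m, angles in rad, forces in N, time in s.
With the tool pointing down it reaches from about 0.4 to 0.85 m from the base axis. Payload 4.5 kg.
Tool frame: the origin (TCP) lies on the centre line of the jaws, within the pads' length; the fingertips stand ahead of it and the grasp point (between the pads) lies 3 mm ahead of it (r.finger_overhang is the z of the fingertips in the tool frame, in m); z points along the fingers, y is the direction in which the jaws open and shut (so a half turn about z gives the same grasp; the last joint's range is limited). The gripper opens to 88 mm and grips with 3 to 60 N. Pads are 18 mm wide; open, the fingers measure 123 mm over their backs; the gripper's body (75 mm by 187 mm) begins 45 mm behind the grasp point.
Start: joints at [1.191, 0.689, -0.195, 1.565, 0.157, 0.902, -0.215], TCP at [0.251, -0.572, 0.261] pointing down, gripper open.
Joint ranges: [-3.01, 3.01], [-0.46, 2.08], [-1.47, 1.51], [0.13, 2.56], [-1, 4.14], [0.04, 2.09], [-2.66, 2.66]. Speed limits (rad/s): [2.57, 2.57, 3.14, 3.14, 3.14, 3.14, 3.14].

## Interface

Orientations are given as a unit quaternion [x, y, z, w].
In Python, from plant import get_state, snapshot, camera_model, workorder, boxes_of, mark_of, r gives the robot as it stands.
- The arm moves only by the tool jog_arm, never from a script. Its argument "rows" is a list of rows, each a list of 2 entries, a list of its own where there are three numbers: the shift along the tool's x, y, z normalised to -1 to 1, where 1 is 75 cm, then the turn about the tool's z normalised to -1 to 1, where 1 is 2 rad. A call has 1 to 20 rows; each row is the pose to reach, as a shift and turn from the pose commanded when the call began, along the tool's axes at that moment; what a row does not reach only later rows make up. A row lasts 1/12 s, in which the tool goes at most 41.7 mm and 7.16 degrees, less where a joint would pass 70% of its speed; a pose out of reach is approached as far as the arm can. A call with a number of a shift or a turn outside -1 to 1 is refused whole. A call with a gripper value outside its range is refused whole. "gripper" is the finger opening in mm, from 0 to 88.1, set as the call begins (left out, the last holds). The fingers move at their own pace and stop on an object; "newtons" is the grip in N (left out, the last holds). Time passes only in rows, so rows that repeat a pose let the fingers close. It gives the time, the measured TCP pose, the force and the opening at its end, in the units of the state.
- get_state(): the state, without advancing time (a new reading comes with each control period).
- snapshot(name): name is "scene" or "top" or "wrist"; returns the picture (384x512x3 uint8, red, green, blue); there is no depth.
- camera_model(name): a dict with "mtx" (3x3 intrinsics, pixels), "extrinsics" (4x4, takes a point from camera to world coordinates); the wrist camera has in their place "T_tool_cam" (4x4, takes a point from camera to tool coordinates, whose origin is the TCP and whose axes are the flange's). Camera axes: x right, y up, looking along -z (the intrinsics and any distortion apply to the point x, -y, -z); pixel columns grow to the right and rows downward; lengths in m; the calibration is good to about 2 mm. A picture is of the moment at which its call begins: read the wrist's pose just before it. camera_model takes no time and is no camera call.
- workorder.finish_job(): hands the job in, once; it reports no verdict.
Trained networks look in the newest picture that a camera, given by its name, has taken for a name from the list of things; names that differ only in an ending like _2 or _b are one class to them, and where a whole thing is asked for, a point or a joint stands for the part that bears it (a point fixed in the world has none). Each returns a list of dicts, best first, with "p" (0 to 1); they miss things now and then, are a little off and sometimes report something else, mostly with a low value. They report only what shows in the picture. A call takes as long as a camera call.
- boxes_of(thing, camera): "rect" ([left, top, right, bottom] in pixels, round what is visible of it).
- mark_of(thing, camera): "pixel" ([row, column] in pixels: a listed point, or the origin of a listed thing).
The state is a dict: "clock": time; "q": joint angles; "qd": joint speeds; "joint_torque": joint torques, N m; "tool_pos": TCP position; "eef_rot": TCP orientation; "contact_force": force on the tool from outside, world axes, zero at the start; "moment": the same for the moment, N m; "opening": opening from 0.0 (shut) to 1.0 (fully open).
Only numpy, scipy, OpenCV 4.12 (cv2) and the standard library are available. Lean on these libraries where they do the work, as an engineer would, in place of code of your own. Each camera call takes 0.05 s, during which the arm holds its last target.

## Task

Load the weld-neck flange into the tacking jig: stand it flat on the jig's base plate in front of the overhanging keeper, slide it in under the keeper by its pipe stub, gently and without ramming, until it is fully home in the V, then let go and swing the cam lever round until the cam is hand-tight on the flange's rim and holds it there. Leave the other things on the bench alone.

Things in the scene. Friction and masses are not known exactly. Their poses are not given: they have to be found in the camera images.
- flange_mid (a point): On the axis of a loose steel weld-neck flange, half-way up (42.5 mm above its underside); z up along its pipe stub. It stands on its flat face, stub up. Disc 80 mm dia, 12 mm thick; hub tapers from 31 to 21 mm dia from 12 to 29 mm above the underside; then a plain red-brown stub, 21.3 mm dia, up to 85 mm: grip it there. 0.5 to 0.7 kg.
- flange: The same flange; origin at the centre of its underside.
- jig: Tacking jig fixed to the bench. Origin: bench level, below the nominal home of the flange's axis; +x is the way the flange slides in, z up. Steel base plate 12 mm thick, x -145 to +100 mm, y -65 to +65 mm; the flange stands on its top. At the +x end a blue retaining block with a V pocket open to -x under an overhanging keeper; at the -x end a cam with a lever.
- nominal_home (a point): Base plate top, 12 mm above the bench, at the flange's axis when home with the block at mid setting; axes as the jig's. The block is bolted through slots and set by hand: block and true home lie up to 4 mm either way along x from nominal, which is not measured: feel for it. The block stands firm. Plate, block and cam edge are oiled steel. Each V face is 35 deg from square across the slide; rim meets both.
- set_down (a point): Base plate top, 24 mm in -x before nominal_home; axes as the jig's. A flange centred here clears keeper (by 8 mm or more) and open cam (by about 8 mm). Block, from nominal_home: 110 mm wide, V arms begin at x +17 mm, walls 14 mm high; on them an 8 mm thick keeper plate, front edge at x +28, its top 34 mm above the bench: home, it covers 12 mm of the rim with 2 mm of air.
- cam: Spiral cam plate with an orange lever. Origin on its upright pivot, at jig x -85, y 0 mm, on the plate's top. It closes clockwise seen from above: the lever starts on the jig's -y side, swings to -x and on. The edge facing the flange then grows from 38 to 52 mm from the pivot between 75 and 165 deg from fully open (start: 0 to 20 deg). Stiff hinge, drag 0.30 N m: it stays where left and holds its bite.
- lever_knob (a point): Middle (54 mm above the bench) of the upright round black knob on the lever's end, 85 mm from the cam's pivot: 16 mm dia, from 33 to 75 mm above the bench. Seen from above the knob lies at -70 deg from the cam body's own x axis (counter-clockwise positive), which points along the jig's x when fully open. A push at the knob 7 to 12 N above the hinge's drag makes the cam hand-tight.
- paste_tub: Bystander: white and green tub of jointing paste, 79 mm dia, 70 mm tall; origin at its underside.
- elbow: Bystander: red-brown pipe elbow lying flat, about 75 mm across, 34 mm tall; origin at its underside.
- blind_flange: Bystander: flat steel blind flange, 100 mm dia, 14 mm thick; origin at its underside.
- wrench: Bystander: open-ended wrench lying flat, 220 mm long, along its x.
- hammer: Bystander: hammer lying down, 280 mm long, along its x.
- wire_brush: Bystander: wire brush lying down, 240 mm long, along its x.

How it is judged:
By the outcome, as a careful person would: the job done as asked, in the order asked, and still so for the second after the job is handed in, with the robot touching nothing.
It also fails if it takes over 72 s, if anything falls off the work surface, if the arm or the gripper's body presses on something with over 40 N, if the wrist force passes 120 N, or if a joint passes its speed limit or range.

## Working session

There is one attempt and no reset: what is moved stays moved. The work goes in short steps, Python scripts to look and compute and a tool call to move; the robot and the scene stay as the last step left them, time stands still between calls to the robot, and variables do not carry over. Pictures are saved under pics/ and viewed, and the job is handed in when it is done.

Besides the shell and the picture viewer there is one more tool, called after ">>>" by a JSON object that holds its "name" and its "arguments". jog_arm: Moves the arm, as the interface text tells. Scaled input: -1 to 1 covers 75 cm each way for a shift and 2 rad each way for a turn. Its arguments: {"type":"object","properties":{"rows":{"type":"array"},"gripper":{"type":"number"},"newtons":{"type":"number"}},"required":["rows"]}

```bash
ls; mkdir -p pics
python3 - <<'E'
from plant import get_state, snapshot, camera_model, workorder, boxes_of, mark_of, r
import cv2, numpy as np
s=get_state(); print(s); print(r.finger_overhang)
for n in ["scene","top"]:
    im=snapshot(n); cv2.imwrite(f"pics/{n}0.png",im[:,:,::-1])
    m=camera_model(n); print(n,{k:np.round(v,4).tolist() if not isinstance(v,str) else v for k,v in m.items()})
    for t in ["flange_mid","flange","jig","cam","lever_knob","nominal_home","set_down"]:
        try: print(t,[(np.round(d["pixel"],1).tolist(),round(d["p"],2)) for d in mark_of(t,n)][:3])
        except Exception as e: print(t,e)
print(camera_model("wrist"))
print(get_state()["clock"])
E
```

```text
pics
{'clock': 0.0, 'q': array([ 1.19079884,  0.68999323, -0.19451612,  1.56635793,  0.15733511,
        0.90245081, -0.21507684]), 'qd': array([ 6.98698254e-04,  8.24960964e-05, -1.58297468e-03, -1.96475263e-03,
        6.00837359e-04,  1.56323249e-03,  3.93931585e-04]), 'joint_torque': array([ 3.15486568e-04, -5.27562189e+01, -1.26658145e+00, -1.53428864e+01,
       -5.25982899e-02,  6.58830293e-03,  2.05284255e-04]), 'tool_pos': array([ 0.25102302, -0.57173419,  0.25990056]), 'eef_rot': array([ 9.78658663e-01,  2.05490630e-01, -2.59336632e-04, -8.69089868e-04]), 'contact_force': array([-0.81097686, -0.29580704, -0.05681104]), 'moment': array([0.02715562, 0.02858281, 0.01797627]), 'opening': 1.004004800312038}
0.022
scene {'mtx': [[418.7041, 0.0, 255.5869], [0.0, 418.7041, 194.5886], [0.0, 0.0, 1.0]], 'extrinsics': [[-0.8003, -0.4427, 0.4045, 1.1776], [0.5993, -0.6128, 0.5151, 0.7956], [0.0198, 0.6546, 0.7557, 1.2075], [0.0, 0.0, 0.0, 1.0]]}
flange_mid [([217.7, 319.3], 0.87)]
flange [([224.3, 319.1], 0.94)]
jig [([206.2, 228.8], 0.71)]
cam [([193.6, 239.7], 0.76)]
lever_knob [([18
[... 445 characters left out ...]
, 263.1], 0.37)]
cam [([180.3, 271.8], 0.58)]
lever_knob [([161.4, 297.9], 0.71)]
nominal_home [([156.3, 264.8], 0.74), ([185.4, 184.3], 0.37)]
set_down [([161.7, 265.1], 0.64)]
{'mtx': array([[292.72631316,   0.        , 259.7789051 ],
       [  0.        , 292.72631316, 198.03655773],
       [  0.        ,   0.        ,   1.        ]]), 'T_tool_cam': array([[-5.71032140e-04,  9.60442953e-01,  2.78476226e-01,
         7.03779514e-02],
       [ 9.99999775e-01,  4.50653320e-04,  4.96290860e-04,
         3.40023637e-05],
       [ 3.51162823e-04,  2.78476447e-01, -9.60442994e-01,
        -1.24013805e-01],
       [ 0.00000000e+00,  0.00000000e+00,  0.00000000e+00,
         1.00000000e+00]])}
0.8
```

View pictures.

View pics/scene0.png

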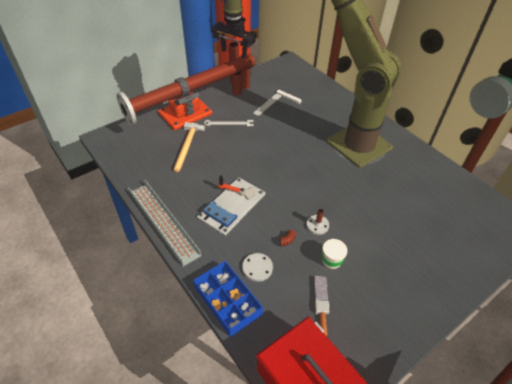

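View pics/top0.png

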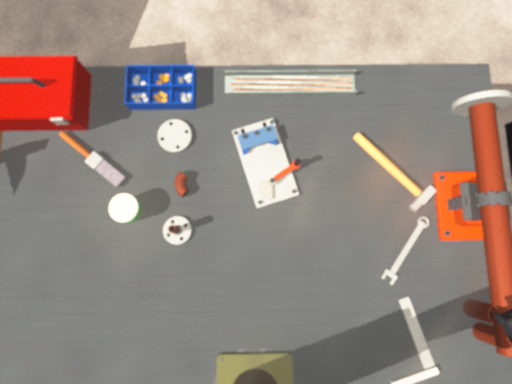

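```bash
cat > h.py <<'E'
import numpy as np, cv2
from scipy.spatial.transform import Rotation as R
from plant import *
def campose(name,st=None):
    m=camera_model(name)
    if name=="wrist":
        T=np.eye(4); T[:3,:3]=R.from_quat(st["eef_rot"]).as_matrix(); T[:3,3]=st["tool_pos"]
        return m["mtx"],T@m["T_tool_cam"]
    return m["mtx"],m["extrinsics"]
def ray(rc,name,st=None):
    K,E=campose(name,st)
    u,v=rc[1],rc[0]
    d=np.array([(u-K[0,2])/K[0,0],-(v-K[1,2])/K[1,1],-1])
    return E[:3,3],E[:3,:3]@d
def onz(rc,z,name,st=None):
    o,d=ray(rc,name,st); return o+d*(z-o[2])/d[2]
def proj(p,name,st=None):
    K,E=campose(name,st); c=E[:3,:3].T@(np.asarray(p)-E[:3,3])
    return np.array([K[1,2]+K[1,1]*(-c[1])/(-c[2]),K[0,2]+K[0,0]*c[0]/(-c[2])])
def tooldelta(target,st=None,yaw=None):
    st=st or get_state()
    return R.from_quat(st["eef_rot"]).inv().apply(np.asarray(target)-st["tool_pos"])/0.75
E
python3 - <<'E'
from h import *
P={"flange_mid":(.0425,[217.7,319.3],[232.9,174.2]),"flange":(0,[224.3,319.1],[231.1,177.4]),"nh":(.012,[207.9,229.3],[156.3,264.8]),
"jig":(0,[206.2,228.8],[152.3,261.5]),"cam":(.012,[193.6,239.7],[180.3,271.8]),"knob":(.054,[180.2,222],[161.4,297.9])}
for k,(z,a,b) in P.items(): print(k,onz(a,z,"scene")[:2].round(4),onz(b,z,"top")[:2].round(4))
E
```

```text
flange_mid [0.4364 0.2194] [0.4274 0.2169]
flange [0.4304 0.2203] [0.4341 0.216 ]
nh [ 0.6547 -0.0241] [ 0.6505 -0.0394]
jig [ 0.6463 -0.0402] [ 0.6658 -0.0304]
cam [ 0.5834 -0.0585] [ 0.5782 -0.0586]
knob [ 0.6195 -0.1216] [ 0.6244 -0.1308]
```

Run:
```python
from h import *
st=get_state()
for p in [[.251,-.572,.26],[.251,-.572,0],[0,0,0],[0,0,.3],[.62,-.05,.3]]: print(p,proj(p,"scene").round(),proj(p,"top").round())
im=snapshot("wrist"); cv2.imwrite("pics/w0.png",im[:,:,::-1])
im=snapshot("top"); c=cv2.resize(im[100:220,210:320],None,fx=5,fy=5,interpolation=cv2.INTER_CUBIC); cv2.imwrite("pics/topc.png",c[:,:,::-1])
```

```text
[0.251, -0.572, 0.26] [ 48. 233.] [309. 524.]
[0.251, -0.572, 0] [ 98. 234.] [293. 455.]
[0, 0, 0] [144. 358.] [392. 254.]
[0, 0, 0.3] [ 84. 375.] [454. 257.]
[0.62, -0.05, 0.3] [141. 231.] [138. 276.]
```

View pics/w0.png

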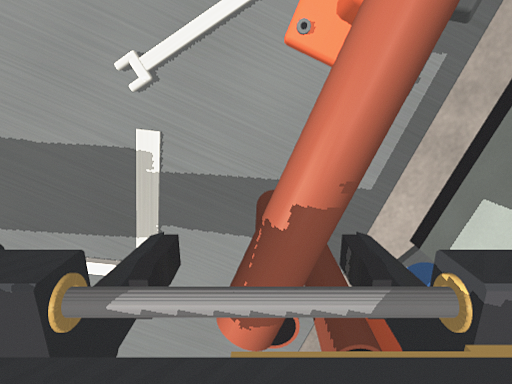

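View pics/topc.png

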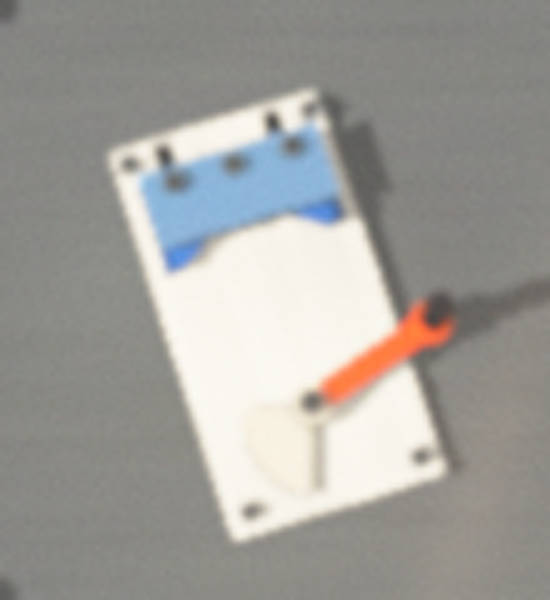

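Run:
```python
from h import *
im=snapshot("scene"); c=cv2.resize(im[0:150,90:290],None,fx=4,fy=4,interpolation=cv2.INTER_CUBIC); cv2.imwrite("pics/sc.png",c[:,:,::-1])
# plate corners from top crop
px=np.array([[112,157],[322,88],[447,470],[236,542]])/5+[210,100]
W=np.array([onz([v,u],.012,"top")[:2] for u,v in px]); print(W.round(4)); c=W.mean(0)
ex=(W[0]+W[1]-W[2]-W[3])/2; print(c, np.linalg.norm(ex), np.degrees(np.arctan2(ex[1],ex[0])), np.linalg.norm(W[0]-W[1]))
```

```text
[[ 0.7278  0.0561]
 [ 0.7699 -0.0705]
 [ 0.537  -0.1381]
 [ 0.4962 -0.0147]]
[ 0.63269881 -0.04180984] 0.24236466325182923 16.59897880040614 0.13337576304538493
```

View pics/sc.png

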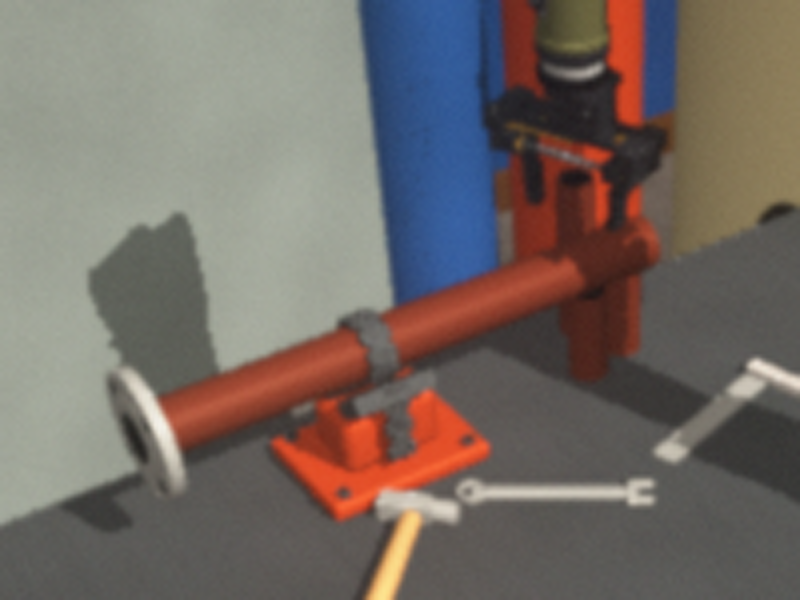

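>>> {"name": "jog_arm", "arguments": {"rows": [[[0,0,-0.15],0],[[0,0,-0.15],0],[[0,0,-0.15],0],[[0.73,-0.44,-0.12],-0.72],[[0.73,-0.44,-0.12],-0.72],[[0.73,-0.44,-0.12],-0.72],[[0.73,-0.44,-0.12],-0.72],[[0.73,-0.44,-0.12],-0.72],[[0.73,-0.44,-0.12],-0.72],[[0.73,-0.44,-0.12],-0.72],[[0.73,-0.44,-0.12],-0.72],[[0.73,-0.44,-0.12],-0.72],[[0.73,-0.44,-0.12],-0.72],[[0.73,-0.44,-0.12],-0.72],[[0.73,-0.44,-0.12],-0.72],[[0.73,-0.44,-0.12],-0.72],[[0.73,-0.44,-0.12],-0.72],[[0.73,-0.44,-0.12],-0.72],[[0.73,-0.44,-0.12],-0.72],[[0.73,-0.44,-0.12],-0.72]]}}

```text
clock: 2.62
tool_pos: [0.6215, -0.0439, 0.3505]
eef_rot: [0.597, 0.802, 0.002, -0.001]
contact_force: [-0.7, 0.1, 0.2]
opening: 1.0
```

Run:
```python
from h import *
st=get_state(); print(st["clock"],st["tool_pos"],st["eef_rot"],st["qd"].round(3),st["q"].round(2))
im=snapshot("wrist"); st=get_state();cv2.imwrite("pics/w1.png",im[:,:,::-1])
for t,z in [("cam",.012),("lever_knob",.054),("nominal_home",.012),("jig",0)]:
    for d in mark_of(t,"wrist")[:2]: print(t,np.round(d["pixel"],1),round(d["p"],2),onz(d["pixel"],z,"wrist",st)[:2].round(4))
```

```text
2.6167 [ 0.62146017 -0.04393671  0.35047208] [ 5.97243838e-01  8.02057027e-01  1.92858991e-03 -7.77034679e-04] [ 0.072 -0.028  0.056  0.049  0.018  0.013  0.029] [ 0.32  0.65 -0.6   1.44  0.37  1.17 -0.04]
cam [160.  230.3] 0.81 [ 0.5738 -0.0603]
lever_knob [220.6 248.1] 0.67 [ 0.626  -0.1351]
nominal_home [159.4 285. ] 0.9 [ 0.6566 -0.0349]
jig [161.4 280. ] 0.87 [ 0.6513 -0.0417]
```

View pics/w1.png

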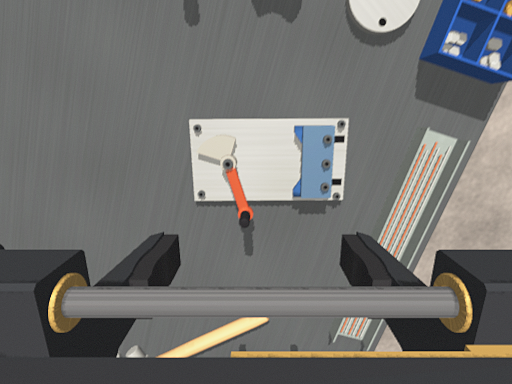

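```bash
cat > plate.py <<'E'
from h import *
def fit(im,name,st,guess):
    # fit jig pose (x,y of nominal_home, yaw) to plate-top edges: sample gradient along normals
    g=cv2.GaussianBlur(cv2.cvtColor(im,cv2.COLOR_RGB2GRAY),(3,3),0).astype(np.float32)
    from scipy.optimize import least_squares
    from scipy.ndimage import map_coordinates
    C=np.array([[-145,-65],[100,-65],[100,65],[-145,65]])/1000.
    def w(p,l): 
        c,s=np.cos(p[2]),np.sin(p[2]); return np.array([p[0]+c*l[0]-s*l[1],p[1]+s*l[0]+c*l[1],.012])
    p=np.array(guess,float)
    for it in range(4):
        obs=[]
        for i in range(4):
            a,b=C[i],C[(i+1)%4]; n=np.array([b[1]-a[1],-(b[0]-a[0])]); n/=np.linalg.norm(n)
            for t in np.linspace(.08,.92,25):
                l=a+(b-a)*t
                hw=[.02,.012,.007,.007][it]
                ds=np.linspace(-hw,hw,41)
                pts=np.array([proj(w(p,l+n*d),name,st) for d in ds])
                v=map_coordinates(g,pts.T,order=1)
                # edge plate bright inside (-) to dark
                dv=-(np.gradient(v))
                k=np.argmax(dv)
                if dv[k]>1.5: obs.append((l,n,ds[k],i))
        d=np.array([o[2] for o in obs])
        A=[]
        for l,n,_,_i in obs:
            A.append([n[0],n[1],-n[0]*l[1]+n[1]*l[0]])
        A=np.array(A)
        f=least_squares(lambda q:(A@q-d)/.001,np.zeros(3),loss='soft_l1').x
        c,s=np.cos(p[2]),np.sin(p[2])
        p+= [c*f[0]-s*f[1],s*f[0]+c*f[1],f[2]]
    res=A@f-d
    return p,len(obs),[float(np.median(res[[o[3]==i for o in obs]])*1e3) for i in range(4)]
E
python3 - <<'E'
from plate import *
st=get_state()
im=cv2.imread("pics/w1.png")[:,:,::-1].copy()
print(fit(im,"wrist",st,[.6555,-.035,np.radians(16.6)]))
im=cv2.imread("pics/top0.png")[:,:,::-1].copy()
print(fit(im,"top",None,[.6555,-.035,np.radians(16.6)]))
E
```

```text
Traceback (most recent call last):
  File "plate.py", line 19, in fit
    pts=np.array([proj(w(p,l+n*d),name,st) for d in ds])
                  ~~~~^^^^^^^^^^^^^^^^^^^^
  File "h.py", line 18, in proj
    K,E=campose(name,st); c=E[:3,:3].T@(np.asarray(p)-E[:3,3])
        ~~~~~~~^^^^^^^^^
  File "h.py", line 5, in campose
    m=camera_model(name)
ValueError: time passes only in moves, steps and waits
```

```bash
python3 - <<'E'
s=open('h.py').read()
s=s.replace("def campose","_c={}\ndef cm(n):\n    if n not in _c: _c[n]=camera_model(n)\n    return _c[n]\ndef campose").replace("m=camera_model(name)","m=cm(name)")
open('h.py','w').write(s)
E
python3 - <<'E'
from plate import *
st=get_state();print(st["clock"],st["tool_pos"])
im=cv2.imread("pics/w1.png")[:,:,::-1].copy()
print(fit(im,"wrist",st,[.6555,-.035,np.radians(16.6)]))
im=cv2.imread("pics/top0.png")[:,:,::-1].copy()
print(fit(im,"top",None,[.6555,-.035,np.radians(16.6)]))
E
```

```text
2.8667 [ 0.61930698 -0.05230537  0.35072689]
(array([ 0.65224932, -0.04384548,  0.28689635]), 99, [-0.3768581469696247, 0.337715242866663, -0.3188147692415499, 0.3521823411039189])
(array([ 0.65591035, -0.03152991,  0.29678828]), 99, [-1.5602321569472277, -1.047541013153827, -1.0370889611199436, -1.0018781467894962])
```

Run:
```python
from plate import *
st=get_state();print(st["clock"],st["tool_pos"],st["qd"].round(4))
im=snapshot("wrist");cv2.imwrite("pics/w2.png",im[:,:,::-1])
for t,z in [("cam",.012),("lever_knob",.054),("nominal_home",.012)]:
    for d in mark_of(t,"wrist")[:1]: print(t,np.round(d["pixel"],1),round(d["p"],2),onz(d["pixel"],z,"wrist",st)[:2].round(4))
print(fit(im,"wrist",st,[.6555,-.035,np.radians(16.6)]))
# closer target
```

```text
2.8667 [ 0.61930698 -0.05230537  0.35072689] [ 0.0037 -0.0023 -0.0033 -0.001  -0.0014  0.0007  0.0002]
cam [154.1 233.8] 0.88 [ 0.5754 -0.0551]
lever_knob [214.3 249.9] 0.55 [ 0.6241 -0.1303]
nominal_home [154.3 289.9] 0.6 [ 0.6605 -0.031 ]
(array([ 0.6551689 , -0.03169108,  0.29636648]), 99, [0.0062283703699734655, 0.6906505665569019, -0.006399577796132264, 0.35936241126548973])
```

>>> {"name": "jog_arm", "arguments": {"rows": [[[0.415,-0.133,0.17],0],[[0.415,-0.133,0.17],0],[[0.415,-0.133,0.17],0],[[0.415,-0.133,0.17],0],[[0.415,-0.133,0.17],0],[[0.415,-0.133,0.17],0],[[0.415,-0.133,0.17],0],[[0.415,-0.133,0.17],0],[[0.415,-0.133,0.17],0],[[0.415,-0.133,0.17],0],[[0.415,-0.133,0.17],0],[[0.415,-0.133,0.17],0]], "gripper": 60, "newtons": 30}}

```text
clock: 4.07
tool_pos: [0.4384, 0.2198, 0.2235]
eef_rot: [0.601, 0.799, 0.0, 0.001]
contact_force: [0.5, 0.1, -0.7]
opening: 0.681
```

Run:
```python
from h import *
import time
boxes_of("flange","wrist") if False else snapshot("top"); snapshot("top"); snapshot("top")
st=get_state(); print(st["clock"],st["tool_pos"],st["eef_rot"],st["qd"].round(3))
im=snapshot("wrist");cv2.imwrite("pics/w3.png",im[:,:,::-1])
for t,z in [("flange",0),("flange_mid",.0425)]:
    for d in mark_of(t,"wrist")[:2]: print(t,np.round(d["pixel"],1),round(d["p"],2),onz(d["pixel"],z,"wrist",st)[:2].round(4))
for n in ["flange","paste_tub","elbow"]: print(n,boxes_of(n,"wrist")[:1])
```

```text
4.2167 [0.43852029 0.21956061 0.22356465] [6.01720805e-01 7.98706242e-01 2.46215786e-04 5.92783161e-04] [-0.004  0.001 -0.007  0.002 -0.    -0.002 -0.001]
flange_mid [183.6 255.7] 0.82 [0.4334 0.2172]
flange [{'rect': [224.6, 145.4, 296.6, 207.8], 'p': 0.79}]
paste_tub [{'rect': [315.0, 14.0, 410.4, 112.9], 'p': 0.63}]
elbow [{'rect': [329.7, 207.3, 393.3, 239.0], 'p': 0.94}]
```

View pics/w3.png

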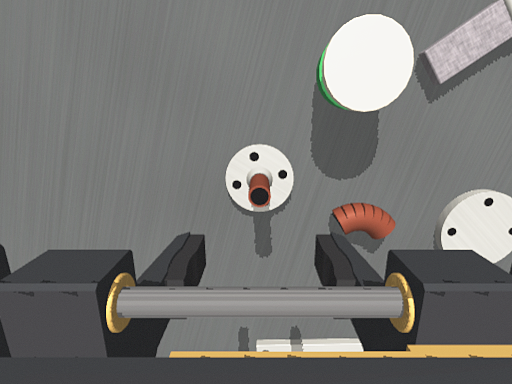

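Run:
```python
from h import *
st=get_state(); print(st["tool_pos"])
im=cv2.imread("pics/w3.png")
g=cv2.cvtColor(im,cv2.COLOR_BGR2HSV)
m=((g[:,:,2]>170)&(g[:,:,1]<40)).astype(np.uint8); m[:135]=0;m[215:]=0;m[:,:215]=0;m[:,305:]=0
c=max(cv2.findContours(m,cv2.RETR_EXTERNAL,cv2.CHAIN_APPROX_NONE)[0],key=len)
h=cv2.convexHull(c)[:,0,:].astype(float)
# fit circle in world at z=.012 
W=np.array([onz([v,u],.012,"wrist",st)[:2] for u,v in h])
from scipy.optimize import least_squares
f=least_squares(lambda q:np.hypot(W[:,0]-q[0],W[:,1]-q[1])-q[2],[.433,.217,.04],loss='soft_l1',f_scale=.0005).x; print(f)
for rc in [[196,260]]: print(onz(rc,.085,"wrist",st))
print(proj(st["tool_pos"],"wrist",st))
im2=cv2.imread("pics/top0.png")
```

```text
[0.43749593 0.22073868 0.22328367]
[0.43584778 0.21833832 0.03985555]
[0.43712269 0.21805115 0.085     ]
[269.74682704 262.15997463]
```

>>> {"name": "jog_arm", "arguments": {"rows": [[[-0.003,-0.003,0.05],-0.009],[[-0.003,-0.003,0.1],-0.009],[[-0.003,-0.003,0.15],-0.009],[[-0.003,-0.003,0.19],-0.009],[[-0.003,-0.003,0.21],-0.009],[[-0.003,-0.003,0.213],-0.009],[[-0.003,-0.003,0.213],-0.009],[[-0.003,-0.003,0.213],-0.009]]}}

```text
clock: 5.18
tool_pos: [0.4361, 0.2186, 0.0642]
eef_rot: [0.593, 0.805, 0.001, 0.0]
contact_force: [0.3, 0.2, -0.2]
opening: 0.678
```

Run:
```python
from h import *
snapshot("top")
st=get_state(); print(st["clock"],st["tool_pos"],st["eef_rot"],st["contact_force"])
im=snapshot("wrist");cv2.imwrite("pics/w4.png",im[:,:,::-1])
```

```text
5.2333 [0.43639259 0.21868065 0.0645798 ] [5.93215997e-01 8.05042634e-01 1.02168523e-03 3.06500156e-04] [-0.03230302  0.39752979 -0.53358846]
```

View pics/w4.png

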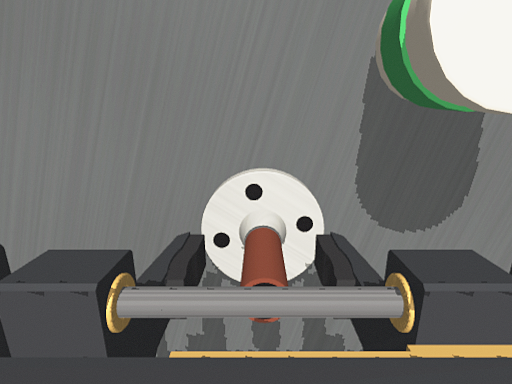

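>>> {"name": "jog_arm", "arguments": {"rows": [[[0,0,0],0],[[0,0,0],0],[[0,0,0],0],[[0,0,0],0],[[0,0,0],0],[[0,0,0],0],[[0,0,-0.01],0],[[0,0,-0.05],0],[[0,0,-0.1],0],[[0,0,-0.12],0],[[0,0,-0.12],0],[[0,0,-0.12],0]], "gripper": 15, "newtons": 25}}

```text
clock: 6.28
tool_pos: [0.4356, 0.2177, 0.1536]
eef_rot: [0.593, 0.805, 0.0, 0.0]
contact_force: [0.2, -0.3, -6.3]
opening: 0.233
```

Run:
```python
from h import *
st=get_state(); print(st["clock"],st["tool_pos"],st["eef_rot"],st["contact_force"],st["opening"])
im=snapshot("wrist");cv2.imwrite("pics/w5.png",im[:,:,::-1])
h=np.array([.6553,-.0316]);y=.2965;e=np.array([np.cos(y),np.sin(y)])
sd=h-.024*e; print(sd)
```

```text
6.2833 [0.43555471 0.21770869 0.15358044] [5.93316211e-01 8.04969479e-01 5.68444808e-06 1.04171735e-04] [ 0.23611806 -0.26126567 -6.33362885] 0.23268634632214028
[ 0.63234724 -0.03861219]
```

View pics/w5.png

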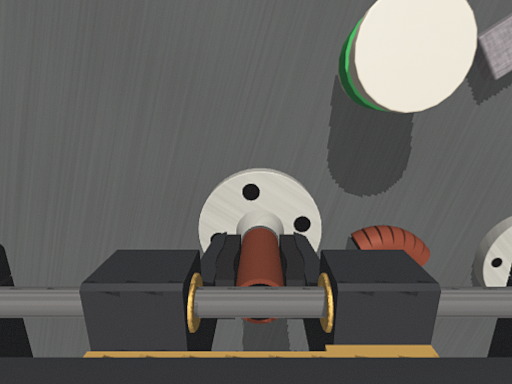

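>>> {"name": "jog_arm", "arguments": {"rows": [[[-0.01,0.004,0],0],[[-0.035,0.013,0],0],[[-0.075,0.028,0],0],[[-0.12,0.044,0],0],[[-0.165,0.061,0],0],[[-0.21,0.078,0],0],[[-0.255,0.094,0],0],[[-0.3,0.111,0],0],[[-0.34,0.126,0],0],[[-0.375,0.139,0],0],[[-0.395,0.146,0],0],[[-0.404,0.15,0],0],[[-0.404,0.15,0],0],[[-0.404,0.15,0],0],[[-0.404,0.15,0],0]]}}

```text
clock: 7.58
tool_pos: [0.6315, -0.0354, 0.1528]
eef_rot: [0.592, 0.806, -0.0, -0.001]
contact_force: [-0.2, 0.2, -6.3]
opening: 0.233
```

Run:
```python
from plate import *
st=get_state(); print(st["clock"],st["tool_pos"],st["eef_rot"],st["contact_force"],st["opening"],st["qd"].round(3))
im=snapshot("wrist");cv2.imwrite("pics/w6.png",im[:,:,::-1])
im=snapshot("top");cv2.imwrite("pics/t6.png",cv2.resize(im[100:220,210:320],None,fx=5,fy=5,interpolation=cv2.INTER_CUBIC)[:,:,::-1])
```

```text
7.5833 [ 0.63154496 -0.03541248  0.15277802] [ 5.91787082e-01  8.06093036e-01 -1.59379543e-04 -1.42870874e-03] [-0.17992201  0.24490487 -6.29118381] 0.23284175392758247 [-0.008 -0.011 -0.005 -0.002  0.004  0.002  0.003]
```

View pics/w6.png

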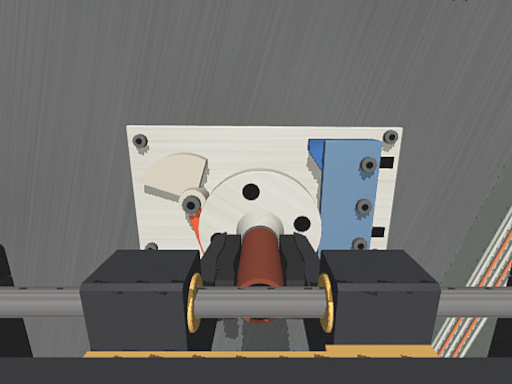

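```bash
sed -i 's/def fit(im,name,st,guess):/def fit(im,name,st,guess,keep=lambda i,l:True):/; s/                hw=/                if not keep(i,l): continue\n                hw=/; s/for i in range(4)\]$/for i in range(4) if any(o[3]==i for o in obs)]/' plate.py
python3 - <<'E'
from plate import *
st=get_state(); print(st["clock"],st["tool_pos"],st["eef_rot"])
im=cv2.imread("pics/w6.png")[:,:,::-1].copy()
print(fit(im,"wrist",st,[.6553,-.0316,.2965],lambda i,l: i!=0 and l[1]>0.0))
g=cv2.cvtColor(im,cv2.COLOR_RGB2HSV)
# disc edge points by eye: left (202,215), top (261,169), right (321,222); upper arc
gr=cv2.GaussianBlur(cv2.cvtColor(im,cv2.COLOR_RGB2GRAY),(3,3),0).astype(float)
from scipy.ndimage import map_coordinates
z=.1528-.0523
from scipy.optimize import least_squares
p=np.array([.6315,-.0354])
for it in range(3):
    P=[]
    for a in np.radians(np.arange(107-75,107+76,5)):
        rr=np.linspace(.034,.046,49); pts=np.array([proj([p[0]+r_*np.cos(a),p[1]+r_*np.sin(a),z],"wrist",st) for r_ in rr])
        v=map_coordinates(gr,pts.T,order=1); d=np.abs(np.gradient(v)); k=np.argmax(d)
        if d[k]>1.5: P.append(p+rr[k]*np.array([np.cos(a),np.sin(a)]))
    P=np.array(P)
    f=least_squares(lambda q:np.hypot(P[:,0]-q[0],P[:,1]-q[1])-q[2],[*p,.04],loss='soft_l1',f_scale=.0005).x; p=f[:2]
print(f,len(P));
E
```

```text
7.6833 [ 0.63203113 -0.03566389  0.15335718] [ 5.91784616e-01  8.06095782e-01 -2.25868470e-05 -7.46639191e-04]
(array([ 0.65640361, -0.03216975,  0.29621095]), 49, [0.3823045421254822, -0.014543010613738179, 0.3225923294009821])
[ 0.6312183  -0.03850949  0.04044923] 31
```

View pics/t6.png

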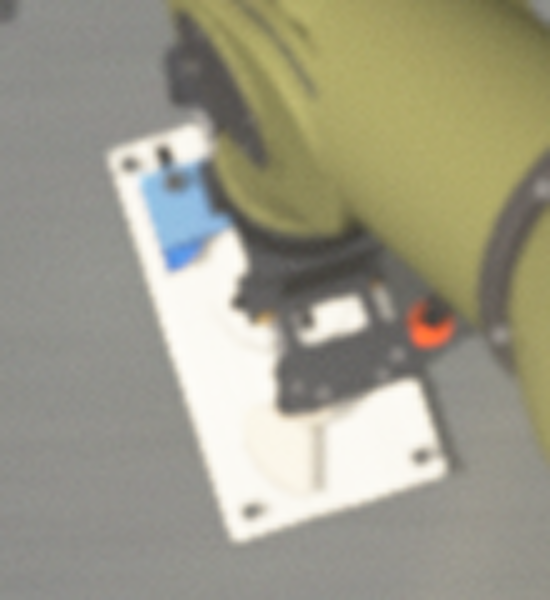

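>>> {"name": "jog_arm", "arguments": {"rows": [[[-0.001,0.003,0.02],0],[[-0.001,0.003,0.05],0],[[-0.001,0.003,0.08],0],[[-0.001,0.003,0.094],0],[[-0.001,0.003,0.097],0],[[-0.001,0.003,0.097],0],[[-0.001,0.003,0.097],0]]}}

```text
clock: 8.27
tool_pos: [0.6361, -0.0373, 0.0815]
eef_rot: [0.593, 0.805, 0.001, 0.001]
contact_force: [-0.3, 0.6, -5.7]
opening: 0.238
```

```bash
cat > disc.py <<'E'
from plate import *
from scipy.ndimage import map_coordinates
from scipy.optimize import least_squares
def disc(im,st,z,p,span=75):
    gr=cv2.GaussianBlur(cv2.cvtColor(im,cv2.COLOR_RGB2GRAY),(3,3),0).astype(float); p=np.array(p)
    for it in range(3):
        P=[]
        for a in np.radians(np.arange(107-span,107+span+1,5)):
            rr=np.linspace(.036,.044,41); pts=np.array([proj([p[0]+q*np.cos(a),p[1]+q*np.sin(a),z],"wrist",st) for q in rr])
            v=map_coordinates(gr,pts.T,order=1); d=np.abs(np.gradient(v)); k=np.argmax(d)
            if d[k]>1: P.append(p+rr[k]*np.array([np.cos(a),np.sin(a)]))
        P=np.array(P)
        f=least_squares(lambda q:np.hypot(P[:,0]-q[0],P[:,1]-q[1])-.04,p,loss='soft_l1',f_scale=.0005); p=f.x
    return p,len(P),np.median(np.abs(f.fun))
def injig(p,j):
    d=np.array(p)-j[:2]; c,s=np.cos(j[2]),np.sin(j[2]); return np.array([c*d[0]+s*d[1],-s*d[0]+c*d[1]])*1e3
E
cat > look.py <<'E'
from disc import *
import sys
st=get_state(); print(st["clock"],st["tool_pos"].round(4),st["eef_rot"].round(4),st["contact_force"].round(2),st["opening"].round(3))
im=snapshot("wrist");cv2.imwrite("pics/%s.png"%sys.argv[1],im[:,:,::-1])
j=fit(im,"wrist",st,[.6560,-.032,.2965],lambda i,l: i!=0 and l[1]>0.01); print(j)
d=disc(im,st,st["tool_pos"][2]-.0523,st["tool_pos"][:2]); print(d, "disc in jig",injig(d[0],j[0]),"tcp",injig(st["tool_pos"][:2],j[0]))
E
python3 look.py w7
```

```text
Traceback (most recent call last):
  File "look.py", line 3, in <module>
    st=get_state(); print(st["clock"],st["tool_pos"].round(4),st["eef_rot"].round(4),st["contact_force"].round(2),st["opening"].round(3))
                                                                                                                  ^^^^^^^^^^^^^^^^^^^
AttributeError: 'float' object has no attribute 'round'
```

```bash
sed -i 's/st\["opening"\].round(3)/round(st["opening"],3)/' look.py; python3 look.py w7
```

```text
8.2667 [ 0.6361 -0.0373  0.0815] [5.929e-01 8.052e-01 7.000e-04 5.000e-04] [-0.25  0.57 -5.68] 0.238
(array([ 0.65596713, -0.0320095 ,  0.29652301]), 45, [0.6998316648819837, 1.3477794471564673e-18, 0.6999626767646618])
(array([ 0.63499125, -0.03992915]), 31, np.float64(0.00013520930948852233)) disc in jig [-22.37455334  -1.44493353] tcp [-20.5322876    0.71741644]
```

View pics/w7.png

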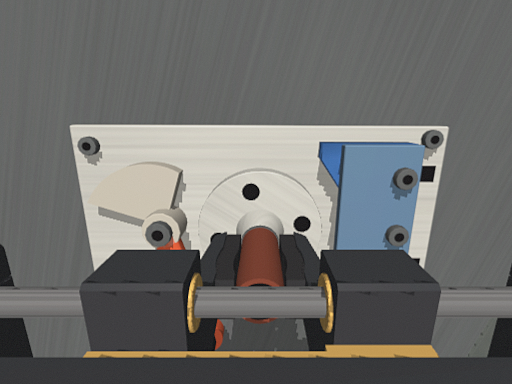

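>>> {"name": "jog_arm", "arguments": {"rows": [[[0.0015,-0.002,0.001],0],[[0.0015,-0.002,0.002],0],[[0.0015,-0.002,0.004],0],[[0.0015,-0.002,0.005],0],[[0.0015,-0.002,0.006],0],[[0.0015,-0.002,0.006],0]]}}

```text
clock: 8.82
tool_pos: [0.6335, -0.0373, 0.0761]
eef_rot: [0.593, 0.805, -0.0, -0.0]
contact_force: [-0.9, 0.1, -6.0]
opening: 0.237
```

```bash
python3 look.py w8
```

```text
8.8167 [ 0.6335 -0.0373  0.0761] [ 5.931e-01  8.051e-01 -1.000e-04 -0.000e+00] [-0.94  0.1  -5.96] 0.237
(array([ 0.65581217, -0.03193459,  0.29678858]), 45, [0.6862316061281694, 0.0058941717015093854, 0.7137683938718308])
(array([ 0.63225095, -0.03990055]), 31, np.float64(0.00016207752156569)) disc in jig [-24.86078391  -0.72719986] tcp [-22.87291453   1.41641659]
```

Position good (jig x −24.9, y −0.7). No contact yet; lower in small steps.

>>> {"name": "jog_arm", "arguments": {"rows": [[[0,0,0.001],0],[[0,0,0.001],0],[[0,0,0.002],0],[[0,0,0.002],0],[[0,0,0.002],0]]}}

```text
clock: 9.28
tool_pos: [0.6337, -0.0372, 0.0757]
eef_rot: [0.593, 0.805, 0.0, 0.0]
contact_force: [-2.6, -1.2, 5.6]
opening: 0.231
```

>>> {"name": "jog_arm", "arguments": {"rows": [[[0,0,0],0],[[0,0,0],0],[[0,0,0],0],[[0,0,0],0]], "gripper": 32}}

```text
clock: 9.62
tool_pos: [0.634, -0.037, 0.0748]
eef_rot: [0.593, 0.805, 0.0, 0.0]
contact_force: [0.1, 0.0, 0.9]
opening: 0.362
```

```bash
python3 look.py w9
```

```text
9.6167 [ 0.634  -0.037   0.0748] [5.931e-01 8.052e-01 4.000e-04 3.000e-04] [0.09 0.02 0.88] 0.362
(array([ 0.65576942, -0.03196553,  0.29727388]), 45, [0.6860611659613357, -1.5945542235292066e-20, 0.713987842494176])
(array([ 0.6326186 , -0.03990566]), 31, np.float64(0.00020935327527216163)) disc in jig [-24.46116834  -0.81064327] tcp [-22.27874213   1.52553867]
```

View pics/w9.png

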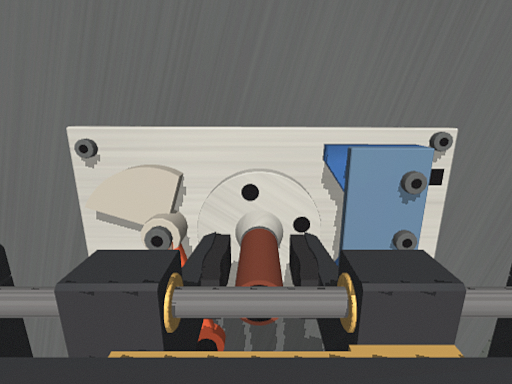

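>>> {"name": "jog_arm", "arguments": {"rows": [[[0,0,-0.001],0],[[0,0,-0.001],0],[[0,0,-0.001],0],[[0,0,-0.001],0],[[0,0,-0.001],0],[[0,0.001,-0.001],0],[[0,0.003,-0.001],0],[[0.001,0.005,-0.001],0],[[0.001,0.007,-0.001],0],[[0.001,0.009,-0.001],0],[[0.001,0.011,-0.001],0],[[0.001,0.013,-0.001],0],[[0.001,0.015,-0.001],0],[[0.001,0.017,-0.001],0],[[0.001,0.019,-0.001],0],[[0.001,0.02,-0.001],0],[[0.001,0.02,-0.001],0]], "gripper": 15, "newtons": 12}}

```text
clock: 11.08
tool_pos: [0.648, -0.0318, 0.0755]
eef_rot: [0.593, 0.805, 0.0, 0.0]
contact_force: [-2.0, -1.3, 3.4]
opening: 0.235
```

```bash
python3 look.py w10
```

```text
11.0833 [ 0.648  -0.0318  0.0755] [5.931e-01 8.051e-01 3.000e-04 2.000e-04] [-2.04 -1.25  3.42] 0.235
(array([ 0.65583159, -0.03195133,  0.2964828 ]), 45, [0.7000000000000001, 0.0, 0.7000000000000001])
(array([ 0.64708076, -0.0344386 ]), 31, np.float64(0.00018847322840435943)) disc in jig [-9.09570842  0.17787101] tcp [-7.4139253   2.37547662]
```

View pics/w10.png

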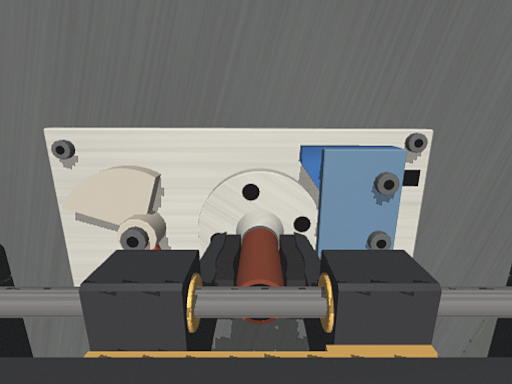

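>>> {"name": "jog_arm", "arguments": {"rows": [[[0,0.001,0],0],[[0,0.002,0],0],[[0,0.003,0],0],[[0,0.004,0],0],[[0,0.005,0],0],[[0,0.006,0],0],[[0,0.006,0],0]]}}

```text
clock: 11.72
tool_pos: [0.6522, -0.0307, 0.0755]
eef_rot: [0.593, 0.805, 0.0, 0.0]
contact_force: [-3.2, -0.3, 4.9]
opening: 0.236
```

>>> {"name": "jog_arm", "arguments": {"rows": [[[0,0.001,0],0],[[0,0.002,0],0],[[0,0.002,0],0]]}}

```text
clock: 11.97
tool_pos: [0.6537, -0.0302, 0.0755]
eef_rot: [0.593, 0.805, 0.0, 0.0]
contact_force: [-3.0, -1.0, 3.6]
opening: 0.236
```

>>> {"name": "jog_arm", "arguments": {"rows": [[[0,0.001,0],0],[[0,0.001,0],0],[[0,0.001,0],0]]}}

```text
clock: 12.22
tool_pos: [0.6543, -0.03, 0.0755]
eef_rot: [0.593, 0.805, 0.0, 0.0]
contact_force: [-1.7, -1.3, 4.1]
opening: 0.239
```

>>> {"name": "jog_arm", "arguments": {"rows": [[[0,0.001,0],0],[[0,0.001,0],0],[[0,0.001,0],0]]}}

```text
clock: 12.47
tool_pos: [0.6549, -0.0298, 0.0755]
eef_rot: [0.593, 0.805, 0.0, 0.0]
contact_force: [-2.5, -0.7, 4.8]
opening: 0.239
```

>>> {"name": "jog_arm", "arguments": {"rows": [[[0,0.001,0],0],[[0,0.001,0],0],[[0,0.001,0],0]]}}

```text
clock: 12.72
tool_pos: [0.6555, -0.0296, 0.0755]
eef_rot: [0.593, 0.805, -0.0, 0.0]
contact_force: [-2.6, -1.7, 4.6]
opening: 0.235
```

>>> {"name": "jog_arm", "arguments": {"rows": [[[0,0.001,0],0],[[0,0.001,0],0],[[0,0.001,0],0]]}}

```text
clock: 12.97
tool_pos: [0.6556, -0.0296, 0.0755]
eef_rot: [0.593, 0.805, -0.001, -0.0]
contact_force: [-5.6, -1.8, 6.4]
opening: 0.235
```

>>> {"name": "jog_arm", "arguments": {"rows": [[[0,0.001,0],0],[[0,0.001,0],0],[[0,0.001,0],0]]}}

```text
clock: 13.22
tool_pos: [0.6558, -0.0297, 0.0755]
eef_rot: [0.593, 0.805, -0.001, -0.001]
contact_force: [-5.6, -1.7, 7.3]
opening: 0.238
```

```bash
python3 look.py w11
```

```text
13.2167 [ 0.6558 -0.0297  0.0755] [ 5.931e-01  8.051e-01 -1.300e-03 -6.000e-04] [-5.59 -1.72  7.31] 0.238
(array([ 0.65577413, -0.03189019,  0.29655763]), 45, [0.720113450974386, -0.02185061789549192, 0.6785494874947885])
(array([ 0.65468188, -0.03242192]), 28, np.float64(0.00022958611044619076)) disc in jig [-1.19995786 -0.18932952] tcp [0.67987533 2.0830252 ]
```

View pics/w11.png

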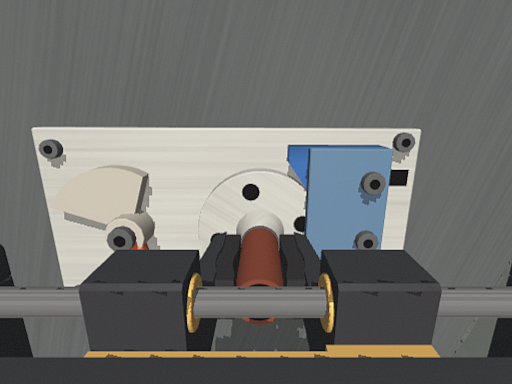

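>>> {"name": "jog_arm", "arguments": {"rows": [[[0,0.001,0],0],[[0,0.001,0],0],[[0,0.001,0],0]]}}

```text
clock: 13.52
tool_pos: [0.656, -0.0298, 0.0755]
eef_rot: [0.593, 0.805, -0.002, -0.001]
contact_force: [-7.2, -2.0, 8.6]
opening: 0.237
```

>>> {"name": "jog_arm", "arguments": {"rows": [[[0.001,0,0],0],[[0.002,0,0],0],[[0.002,0,0],0]]}}

```text
clock: 13.77
tool_pos: [0.656, -0.0297, 0.0755]
eef_rot: [0.593, 0.805, -0.002, -0.0]
contact_force: [-5.9, -4.5, 7.7]
opening: 0.236
```

>>> {"name": "jog_arm", "arguments": {"rows": [[[-0.002,0,0],0],[[-0.004,0,0],0],[[-0.004,0,0],0],[[-0.004,0,0],0]]}}

```text
clock: 14.1
tool_pos: [0.6561, -0.0299, 0.0754]
eef_rot: [0.593, 0.805, -0.001, -0.002]
contact_force: [-8.5, -1.0, 8.3]
opening: 0.234
```

>>> {"name": "jog_arm", "arguments": {"rows": [[[0.001,0,0],0],[[0.002,0,0],0],[[0.002,0,0],0]]}}

```text
clock: 14.35
tool_pos: [0.656, -0.0298, 0.0755]
eef_rot: [0.593, 0.805, -0.002, -0.001]
contact_force: [-7.1, -1.6, 8.6]
opening: 0.237
```

```bash
python3 look.py w12
```

```text
14.35 [ 0.656  -0.0298  0.0755] [ 5.931e-01  8.051e-01 -1.900e-03 -8.000e-04] [-7.07 -1.58  8.63] 0.237
(array([ 0.65584601, -0.03192332,  0.29621728]), 45, [0.7000000000000001, 0.0, 0.7000000000000001])
(array([ 0.65488679, -0.03260852]), 28, np.float64(0.00023266900249788863)) disc in jig [-1.11745714 -0.37535611] tcp [0.78913202 1.92976274]
```

>>> {"name": "jog_arm", "arguments": {"rows": [[[0,-0.001,0],0],[[0,-0.001,0],0],[[0,-0.001,0],0],[[0,-0.001,0],0],[[0,-0.001,0],0]], "gripper": 36}}

```text
clock: 14.82
tool_pos: [0.6574, -0.0288, 0.0753]
eef_rot: [0.593, 0.805, 0.0, 0.0]
contact_force: [-0.7, 0.4, 0.0]
opening: 0.409
```

```bash
python3 look.py w13
```

```text
14.8167 [ 0.6574 -0.0288  0.0753] [5.930e-01 8.052e-01 5.000e-04 1.000e-04] [-0.65  0.42  0.05] 0.409
(array([ 0.65577526, -0.03187438,  0.2966521 ]), 45, [0.7139864730622497, -3.319394194808204e-20, 0.6860298614854184])
(array([ 0.65481478, -0.03254623]), 28, np.float64(0.00021313482429347053)) disc in jig [-1.11492349 -0.36174151] tcp [2.48484853 2.48694788]
```

View pics/w13.png

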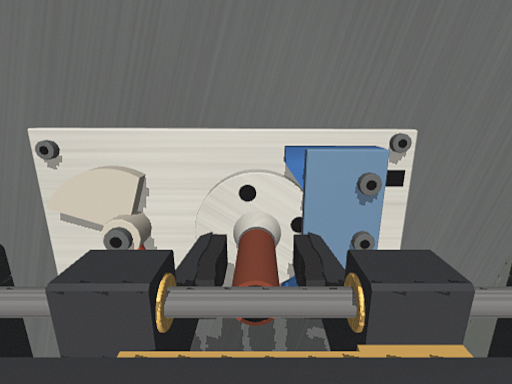

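>>> {"name": "jog_arm", "arguments": {"rows": [[[0,0,-0.02],0],[[0,0,-0.06],0],[[0,0,-0.1],0],[[0,0,-0.135],0],[[0,0,-0.14],0],[[-0.03,-0.02,-0.14],-0.05],[[-0.07,-0.05,-0.14],-0.1],[[-0.11,-0.082,-0.14],-0.148],[[-0.11,-0.082,-0.14],-0.148],[[-0.11,-0.082,-0.14],-0.148],[[-0.11,-0.082,-0.14],-0.148]]}}

```text
clock: 15.78
tool_pos: [0.6228, -0.1259, 0.1809]
eef_rot: [0.468, 0.884, 0.001, 0.0]
contact_force: [0.1, -0.1, 0.0]
opening: 0.409
```

Run:
```python
from h import *
snapshot("top")
st=get_state(); print(st["clock"],st["tool_pos"],st["eef_rot"],st["contact_force"].round(1))
im=snapshot("wrist");cv2.imwrite("pics/w14.png",im[:,:,::-1])
q=st["eef_rot"];print("toolx yaw",np.degrees(2*np.arctan2(q[1],q[0])))
for t,z in [("lever_knob",.054),("cam",.012),("flange_mid",.0545)]:
  for d in mark_of(t,"wrist")[:1]: print(t,d,onz(d["pixel"],z,"wrist",st))
```

```text
15.8333 [ 0.62315314 -0.12463895  0.18096399] [4.67502862e-01 8.83991141e-01 8.51234324e-04 1.09299080e-04] [0.3 0.5 0.3]
toolx yaw 124.25533044930809
lever_knob {'pixel': [202.7, 259.1], 'p': 0.94} [ 0.624575   -0.12976131  0.054     ]
cam {'pixel': [100.6, 258.4], 'p': 0.7} [ 0.57413794 -0.05684494  0.012     ]
flange_mid {'pixel': [129.2, 354.9], 'p': 0.58} [ 0.65456326 -0.03169333  0.0545    ]
```

View pics/w14.png

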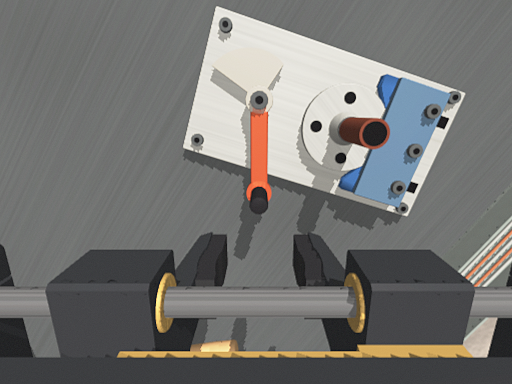

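>>> {"name": "jog_arm", "arguments": {"rows": [[[-0.003,0,0.04],0],[[-0.003,0,0.08],0],[[-0.003,0,0.12],0],[[-0.003,0,0.145],0],[[-0.003,0,0.152],0],[[-0.003,0,0.152],0],[[-0.003,0,0.152],0]]}}

```text
clock: 16.62
tool_pos: [0.6248, -0.1272, 0.0673]
eef_rot: [0.468, 0.884, 0.0, 0.001]
contact_force: [-0.2, -0.0, 0.4]
opening: 0.406
```

Run:
```python
from h import *
st=get_state(); print(st["clock"],st["tool_pos"],st["contact_force"].round(1))
im=snapshot("wrist");cv2.imwrite("pics/w15.png",im[:,:,::-1])
q=st["eef_rot"];print("toolx yaw",np.degrees(2*np.arctan2(q[1],q[0])))
```

```text
16.6167 [ 0.62484517 -0.12724447  0.06732197] [-0.2 -0.   0.4]
toolx yaw 124.24752104081811
```

View pics/w15.png

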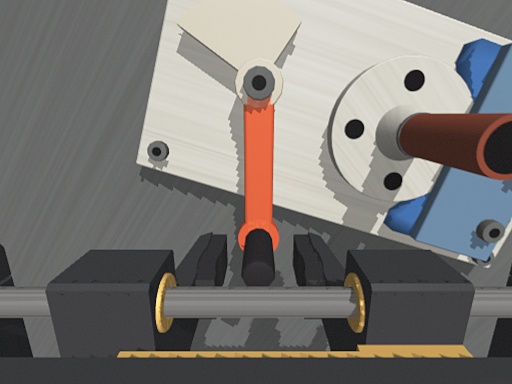

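>>> {"name": "jog_arm", "arguments": {"rows": [[[0,0,0],0],[[0,0,0],0],[[0,-0.008,0],0.035],[[0.001,-0.016,0],0.07],[[0.0025,-0.0235,0],0.105],[[0.0045,-0.031,0],0.14],[[0.007,-0.039,0],0.175],[[0.01,-0.046,0],0.21],[[0.0135,-0.053,0],0.245],[[0.017,-0.06,0],0.28],[[0.0215,-0.0665,0],0.315],[[0.0265,-0.073,0],0.35],[[0.032,-0.0785,0],0.385],[[0.0375,-0.084,0],0.42],[[0.0435,-0.0895,0],0.455],[[0.05,-0.094,0],0.49],[[0.0565,-0.098,0],0.525],[[0.0565,-0.098,0],0.525]], "gripper": 24}}

```text
clock: 18.17
tool_pos: [0.5404, -0.1348, 0.0677]
eef_rot: [0.848, 0.529, 0.001, 0.001]
contact_force: [0.3, -0.1, 1.1]
opening: 0.273
```

```bash
cat > lk.py <<'E'
from h import *
import sys
st=get_state(); 
im=snapshot("wrist");cv2.imwrite("pics/%s.png"%sys.argv[1],im[:,:,::-1])
q=st["eef_rot"];a=2*np.arctan2(q[1],q[0]);print(st["clock"],st["tool_pos"].round(4),"toolx yaw",np.degrees(a))
f=st["contact_force"];print("f",f.round(2),"tool x",f[0]*np.cos(a)+f[1]*np.sin(a),"tool y",f[0]*np.sin(a)-f[1]*np.cos(a))
pv=np.array([.5765,-.0563]); d=st["tool_pos"][:2]-pv; print("r",np.linalg.norm(d),np.degrees(np.arctan2(d[1],d[0])))
E
python3 lk.py w16
```

```text
18.1667 [ 0.5404 -0.1348  0.0677] toolx yaw 63.93844670569334
f [ 0.26 -0.08  1.11] tool x 0.04235594535977012 tool y 0.2695897968405243
r 0.08640963562607572 -114.70651498121106
```

View pics/w16.png

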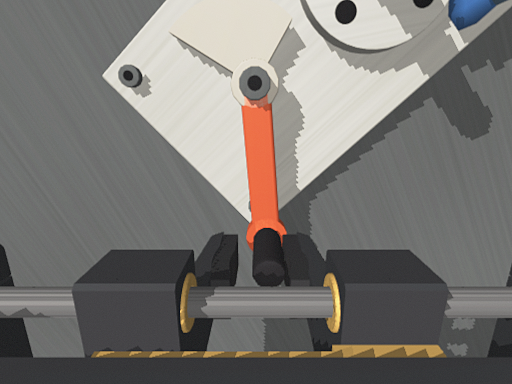

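>>> {"name": "jog_arm", "arguments": {"rows": [[[0,-0.008,0],0.035],[[0.001,-0.016,0],0.07],[[0.0025,-0.0235,0],0.105],[[0.0045,-0.031,0],0.14],[[0.007,-0.039,0],0.175],[[0.01,-0.046,0],0.21],[[0.0135,-0.053,0],0.245],[[0.017,-0.06,0],0.28],[[0.0215,-0.0665,0],0.315],[[0.0265,-0.073,0],0.35]]}}

```text
clock: 19.05
tool_pos: [0.4993, -0.094, 0.0671]
eef_rot: [0.979, 0.206, 0.0, 0.001]
contact_force: [-0.1, -4.6, 2.4]
opening: 0.274
```

```bash
python3 lk.py w17
```

```text
19.05 [ 0.4993 -0.094   0.0671] toolx yaw 23.74534294400623
f [-0.05 -4.56  2.42] tool x -1.8861031726310924 tool y 4.151639534843492
r 0.08591396076041277 -153.97229334386915
```

View pics/w17.png

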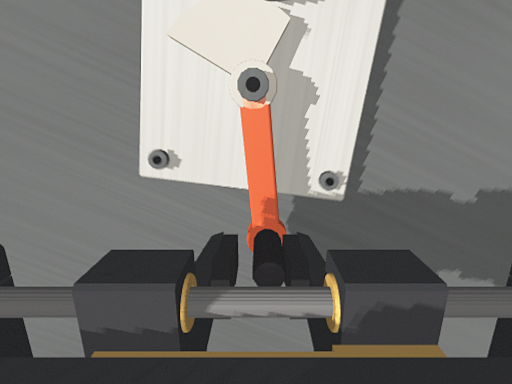

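>>> {"name": "jog_arm", "arguments": {"rows": [[[0,-0.004,0],0.0175],[[0,-0.008,0],0.035],[[0.0005,-0.012,0],0.0525],[[0.001,-0.016,0],0.07],[[0.001,-0.016,0],0.07]]}}

```text
clock: 19.52
tool_pos: [0.4944, -0.0805, 0.0664]
eef_rot: [0.99, 0.138, -0.0, -0.0]
contact_force: [0.1, -2.1, 1.6]
opening: 0.276
```

```bash
python3 lk.py w18
```

```text
19.5167 [ 0.4944 -0.0805  0.0664] toolx yaw 15.864501016908157
f [ 0.13 -2.06  1.58] tool x -0.43650822582712223 tool y 2.019622096884635
r 0.08561412951740033 -163.60710267689026
```

>>> {"name": "jog_arm", "arguments": {"rows": [[[0,-0.002,0],0.009],[[0,-0.004,0],0.0175],[[0,-0.004,0],0.0175]]}}

```text
clock: 19.82
tool_pos: [0.4938, -0.078, 0.0664]
eef_rot: [0.993, 0.121, -0.0, -0.0]
contact_force: [0.4, -2.6, 1.1]
opening: 0.272
```

```bash
python3 lk.py w19
```

```text
19.8167 [ 0.4938 -0.078   0.0664] toolx yaw 13.867847119110106
f [ 0.43 -2.62  1.15] tool x -0.21020980830025976 tool y 2.6443648790017833
r 0.08549068315647718 -165.27821289806778
```

>>> {"name": "jog_arm", "arguments": {"rows": [[[0,-0.002,0],0.009],[[0,-0.004,0],0.0175],[[0,-0.004,0],0.0175]]}}

```text
clock: 20.12
tool_pos: [0.4931, -0.075, 0.0664]
eef_rot: [0.995, 0.103, -0.0, -0.0]
contact_force: [0.5, -2.1, -0.4]
opening: 0.271
```

>>> {"name": "jog_arm", "arguments": {"rows": [[[0,-0.002,0],0.009],[[0,-0.004,0],0.0175],[[0,-0.004,0],0.0175]]}}

```text
clock: 20.37
tool_pos: [0.4926, -0.0724, 0.0664]
eef_rot: [0.996, 0.086, 0.0, 0.0]
contact_force: [0.3, -3.9, -1.5]
opening: 0.274
```

```bash
python3 lk.py w20
```

```text
20.3667 [ 0.4926 -0.0724  0.0664] toolx yaw 9.837114152966313
f [ 0.32 -3.91 -1.45] tool x -0.35328750081013316 tool y 3.909826754039826
r 0.08548102661316954 -169.1177345888716
```

View pics/w20.png

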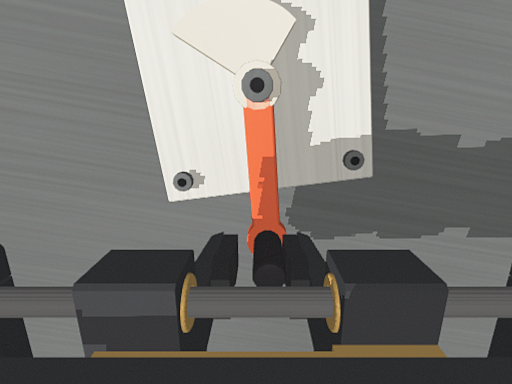

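>>> {"name": "jog_arm", "arguments": {"rows": [[[0,-0.002,0],0.009],[[0,-0.004,0],0.0175],[[0,-0.004,0],0.0175]]}}

```text
clock: 20.67
tool_pos: [0.4923, -0.0702, 0.0664]
eef_rot: [0.998, 0.068, 0.0, 0.001]
contact_force: [1.0, -5.4, -2.5]
opening: 0.269
```

>>> {"name": "jog_arm", "arguments": {"rows": [[[0,-0.001,0],0.004],[[0,-0.002,0],0.009],[[0,-0.002,0],0.009]]}}

```text
clock: 20.92
tool_pos: [0.4923, -0.0695, 0.0664]
eef_rot: [0.998, 0.059, 0.001, 0.001]
contact_force: [2.1, -6.5, -3.3]
opening: 0.266
```

>>> {"name": "jog_arm", "arguments": {"rows": [[[0,-0.001,0],0.004],[[0,-0.002,0],0.009],[[0,-0.002,0],0.009]]}}

```text
clock: 21.17
tool_pos: [0.4923, -0.0686, 0.0664]
eef_rot: [0.999, 0.049, 0.001, 0.001]
contact_force: [1.9, -8.6, -2.7]
opening: 0.268
```

```bash
python3 lk.py w21
```

```text
21.1667 [ 0.4923 -0.0686  0.0664] toolx yaw 5.645538262521034
f [ 1.87 -8.57 -2.71] tool x 1.0172523547427543 tool y 8.712214025015696
r 0.0851323422168315 -171.65886530365583
```

>>> {"name": "jog_arm", "arguments": {"rows": [[[0,-0.001,0],0],[[0,-0.002,0],0],[[0,-0.002,0],0]]}}

```text
clock: 21.47
tool_pos: [0.492, -0.0679, 0.0664]
eef_rot: [0.999, 0.049, 0.001, 0.002]
contact_force: [1.9, -9.8, -3.6]
opening: 0.276
```

>>> {"name": "jog_arm", "arguments": {"rows": [[[0,-0.001,0],0],[[0,-0.001,0],0],[[0,-0.001,0],0]]}}

```text
clock: 21.72
tool_pos: [0.4919, -0.0675, 0.0664]
eef_rot: [0.999, 0.049, 0.001, 0.002]
contact_force: [2.0, -10.5, -3.6]
opening: 0.272
```

```bash
python3 lk.py w22
```

```text
21.7167 [ 0.4919 -0.0675  0.0664] toolx yaw 5.6001904285068855
f [  2.03 -10.49  -3.59] tool x 1.000658061394056 tool y 10.640140309453985
r 0.08528906254993236 -172.4766533774525
```

View pics/w22.png

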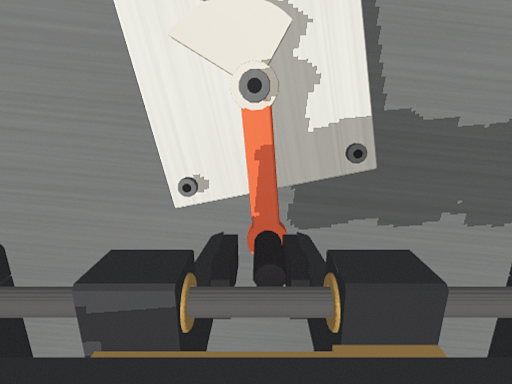

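>>> {"name": "jog_arm", "arguments": {"rows": [[[0,-0.001,0],0],[[0,-0.002,0],0],[[0,-0.003,0],0],[[0,-0.003,0],0],[[0,-0.003,0],0]]}}

```text
clock: 22.18
tool_pos: [0.4916, -0.0663, 0.0664]
eef_rot: [0.999, 0.048, 0.001, 0.003]
contact_force: [2.4, -12.7, -4.0]
opening: 0.275
```

```bash
python3 lk.py w23
```

```text
22.1833 [ 0.4916 -0.0663  0.0664] toolx yaw 5.530586059299305
f [  2.35 -12.73  -3.99] tool x 1.1156033980202424 tool y 12.897378351727712
r 0.0854710120762143 -173.28182055762696
```

>>> {"name": "jog_arm", "arguments": {"rows": [[[0,0.002,0],0],[[0,0.003,0],0],[[0,0.003,0],0]]}}

```text
clock: 22.48
tool_pos: [0.4916, -0.0664, 0.0664]
eef_rot: [0.999, 0.049, 0.0, 0.001]
contact_force: [1.0, -8.4, -2.8]
opening: 0.27
```

>>> {"name": "jog_arm", "arguments": {"rows": [[[0,0,0],0],[[0,0,0],0],[[0,0,0],0],[[0,0,0],0]], "gripper": 48}}

```text
clock: 22.82
tool_pos: [0.4909, -0.0628, 0.0664]
eef_rot: [0.999, 0.052, -0.0, -0.001]
contact_force: [0.3, -0.4, -0.2]
opening: 0.537
```

```bash
python3 lk.py w24
```

```text
22.8167 [ 0.4909 -0.0628  0.0664] toolx yaw 5.923462803935912
f [ 0.27 -0.41 -0.21] tool x 0.22961153252900762 tool y 0.4318225058989317
r 0.08583268060014947 -175.63530335193525
```

View pics/w24.png

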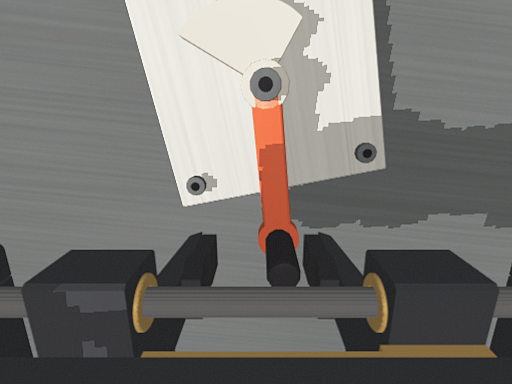

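>>> {"name": "jog_arm", "arguments": {"rows": [[[0,0,-0.03],0],[[0,0,-0.08],0],[[0,0,-0.13],0],[[0,0,-0.18],0],[[0,0,-0.23],0],[[0,0,-0.28],0],[[0.04,0,-0.31],0],[[0.09,0,-0.31],0],[[0.12,0,-0.31],0],[[0.12,0,-0.31],0],[[0.12,0,-0.31],0],[[0.12,0,-0.31],0]]}}

```text
clock: 23.87
tool_pos: [0.5794, -0.0549, 0.2983]
eef_rot: [0.999, 0.051, -0.001, -0.0]
contact_force: [0.6, -0.8, -0.4]
opening: 0.548
```

```bash
cat > fin.py <<'E'
from disc import *
import sys
snapshot("top"); snapshot("top")
st=get_state(); print(st["clock"],st["tool_pos"].round(4),st["contact_force"].round(1))
im=snapshot("wrist");cv2.imwrite("pics/%s.png"%sys.argv[1],im[:,:,::-1])
j=fit(im,"wrist",st,[.6560,-.032,.2965]); print(j)
for t,z in [("lever_knob",.054),("cam",.012),("flange",.012),("flange_mid",.0545)]:
  for d in mark_of(t,"wrist")[:1]:
    p=onz(d["pixel"],z,"wrist",st)[:2]; print(t,np.round(d["pixel"],1),round(d["p"],2),p,injig(p,j[0]))
E
python3 fin.py w25
```

```text
23.9667 [ 0.5793 -0.0553  0.2986] [ 0.4  0.8 -0.1]
(array([ 0.65563619, -0.03203717,  0.2961902 ]), 97, [0.02232333961300936, 0.34772297603375907, 0.3320878728123521, 0.16908477231914268])
lever_knob [233.8 270. ] 0.93 [ 0.49347937 -0.07824108] [-168.58170217    3.13809897]
cam [166.6 261.9] 0.69 [ 0.57674002 -0.05885764] [-83.28898861  -2.62449532]
flange [104.8 248.1] 0.76 [ 0.65787393 -0.03193442] [ 2.17029004 -0.55486975]
flange_mid [104.8 247.2] 0.85 [ 0.65691887 -0.03257234] [ 1.07061928 -0.88624408]
```

View pics/w25.png

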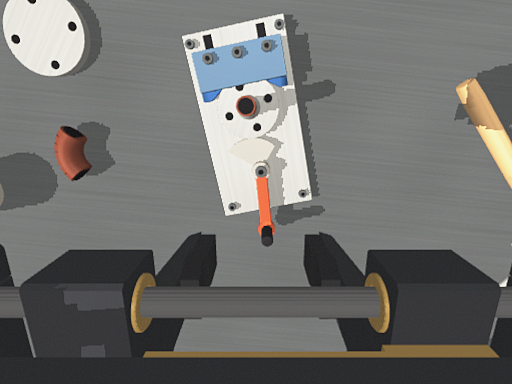

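Run:
```python
from h import *
im=snapshot("wrist"); c=cv2.resize(im[5:255,170:330],None,fx=2.4,fy=2.4,interpolation=cv2.INTER_CUBIC); s=snapshot("scene"); d=cv2.resize(s[165:240,190:275],(int(85*4.6),int(75*4.6)),interpolation=cv2.INTER_CUBIC)
o=np.zeros((600,784,3),np.uint8); o[:c.shape[0],:c.shape[1]]=c; o[:d.shape[0],390:390+d.shape[1]]=d
cv2.imwrite("pics/z.png",o[:,:,::-1])
```

```text
(no output)
```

View pics/z.png

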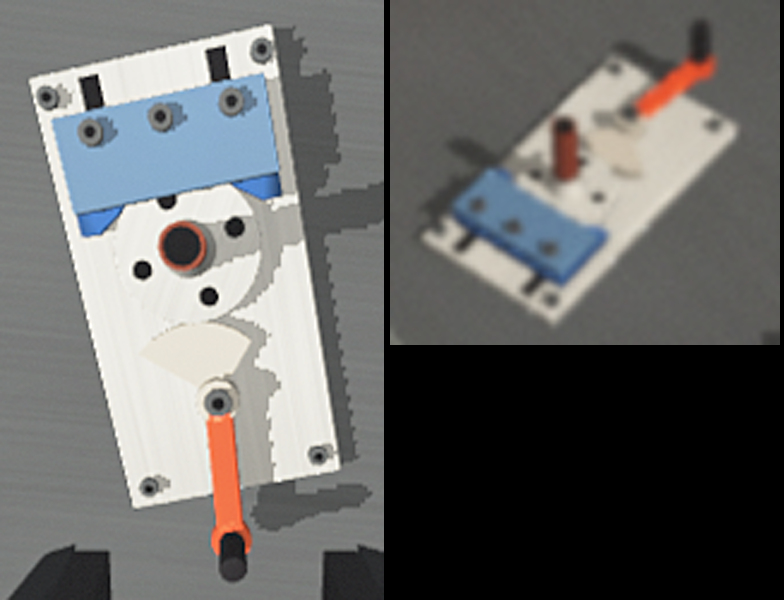

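The crop shows the flange upright under the keeper, with its rim in the V at about (185,190). The cam edge touches the near rim at about (190,322). Nothing touches the robot, so I'm handing in.

```bash
python3 -c "
from plant import *
print(workorder.finish_job()); print(get_state()['clock'])"
```

```text
the job is handed in; nothing more can be done
None
the job is handed in; nothing more can be done
```

The flange is home in the V under the keeper with the cam hand-tight on its rim. I handed the job in at about 24 s, and `finish_job()` gave no verdict.

**What I did**
- I gripped the flange by its stub, set it down about 24 mm in front of nominal home, let go so it stood flat, and re-gripped lightly.
- I slid it in with small steps until it stopped about 1.1 mm short of nominal. The push in was about 7 N, and sideways nudges moved it only about 0.2 mm, so both V faces were in contact.
- I let go, then swung the lever clockwise with the fingers either side of the knob. The final push was 12.9 N, about 9.4 N above the 3.5 N nominal hinge drag. I then backed off and raised the arm clear.

**Last checks**
- **Flange and cam:** the final picture shows the flange upright under the keeper, its rim in the V and the cam on the near rim. The lever angle puts the cam edge about 43.7 mm from the pivot, which means a home of about −1.3 mm and agrees with what I felt.
- **Robot and bystanders:** the robot was touching nothing, and I did not touch the other things on the bench.
- **Disagreements:** the final network marks put the flange at +1 to +2 mm in jig x, against −1.1 mm by feel and by fitting the disc edge in the images. The wrist camera also read about 2 mm off the gripper's own position. Both are about the size of the calibration error.

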